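# Stack the roof rings on a lantern's rod

### The job

Finish the top of the lantern: thread the three brass rings onto the rod that stands up from its roof, the largest first, then the middle one, and the smallest last, and press the stack down with the red sleeve beneath it until it is fully home on the roof. The rod is a little off-centre, so feel for it and push gently, for the lantern is glass; let go at the end and leave everything else on the bench alone.

Things in the scene. Friction and masses are not known exactly. Their poses are not given: they have to be found in the camera images.
- lantern: Table lantern fixed to the bench: a round black and brass body 104 mm across with a flat black roof 88 mm across, its top 100 mm above the bench; a steel rod with a red sleeve rises from the roof. Origin: centre of its underside, on the bench; z up. The glass cracks if a ring or the robot is pressed or knocked against the lantern, rod or sleeve with more than 35 N
- roof (a point): Centre of the lantern's roof, on its top face, z up. When the job is done the ring centres lie 11, 23 and 35 mm above it and, being on the off-centre rod, 4.5 to 8.5 mm to one side of it
- tip_level (a point): Point on the lantern's centre line at the height of the rod's tip, 75 mm above the roof; NOT the rod itself. The fixed rod is upright, 12 mm thick, its last 1.5 mm bevelled to 9 mm. Its axis stands 6.5 mm off the lantern's centre line, in a direction that differs every time, is unrelated to the measured yaw and is not measured: feel for it or see it
- sleeve_level (a point): Point on the lantern's centre line 5 mm above the roof, where the sleeve's top is once home. The red sleeve sits tight round the rod, 28 mm across, 5 mm thick; its underside starts 8 to 18 mm above the roof (not measured). A steady push of about 8 N slides it down to a hard stop on the roof; it stays where left, does not spring back, and bears the rings' weight
- ring_large: brass-coloured flat ring lying flat on the bench: outer diameter 60 mm, hole 15.4 mm, thickness 12 mm, about 90 g, the largest of three. Origin: the centre of the ring, in the middle of its thickness; z is the ring's axis
- ring_middle: brass-coloured flat ring lying flat on the bench: outer diameter 48 mm, hole 15.4 mm, thickness 12 mm, about 60 g, the middle one of three. Origin: the centre of the ring, in the middle of its thickness; z is the ring's axis
- ring_small: brass-coloured flat ring lying flat on the bench: outer diameter 36 mm, hole 15.4 mm, thickness 12 mm, about 35 g, the smallest of three. Origin: the centre of the ring, in the middle of its thickness; z is the ring's axis
- tape_roll: Bystander, to be left alone: roll of brown packing tape lying flat, 96 mm across, 48 mm high, with an 80 mm bore. Origin: the centre of its underside
- finial: Bystander, to be left alone: small brass knob, 28 mm across, 31 mm high; it is not used now. Origin: the centre of its underside
- screwdriver: Bystander, to be left alone: screwdriver with a yellow handle lying on the bench. Origin: the centre of its underside
- small_carton: Bystander, to be left alone: closed cardboard box 100 x 130 x 70 mm. Origin: the centre of its underside
- glue_jar: Bystander, to be left alone: white jar, 60 mm across, 75 mm high. Origin: the centre of its underside
- tape_cutter: Bystander, to be left alone: small grey tape cutter on a 140 x 50 mm foot, 56 mm high. Origin: the centre of its underside
Not all that is in view belongs to the job. Several things have the shape of the lantern; the one meant has the colours described above.

How it is judged (in metres and radians):
On the way, in this order (a step that is already met when the one before it is completed fails the run):
1. the largest ring is threaded on the rod (horizontal distance between ring_large and roof below 0.01 m and z of ring_large in the frame of roof below 0.066 m), for 0.2 s.
2. the middle ring is threaded on the rod (horizontal distance between ring_middle and roof below 0.01 m and z of ring_middle in the frame of roof below 0.066 m), for 0.2 s.
3. the smallest ring is threaded on the rod (horizontal distance between ring_small and roof below 0.01 m and z of ring_small in the frame of roof below 0.066 m), for 0.2 s.
At the end, for the whole second after the job is handed in: All three rings are on the rod, lying flat (within 0.1 rad) and at rest, largest at the bottom, smallest on top, with the sleeve pressed down on the roof: ring centres within 3 mm of 11, 23 and 35 mm above the roof, and within 10 mm of its centre sideways (horizontal distance between each of ring_large, ring_middle, ring_small and roof below 0.01 m and z of ring_large in the frame of roof between 0.008 and 0.014 m and angle between the z axis of each of ring_large, ring_middle, ring_small and the z axis of roof, either way round below 0.1 rad and linear speed of each of ring_large, ring_middle, ring_small below 0.02 m/s and z of ring_middle in the frame of roof between 0.02 and 0.026 m and z of ring_small in the frame of roof between 0.032 and 0.038 m); the robot touches nothing.
It fails at once if a ring is forced against the lantern, its rod or sleeve with more than 35 N (contact force between any of ring_large, ring_middle, ring_small and lantern above 35 N).
It fails at once if the robot presses or knocks the lantern itself with more than 35 N (contact force between the arm and lantern above 35 N).
It fails at once if a bystander is moved by more than 30 mm (distance of any of tape_roll, finial, screwdriver, small_carton, glue_jar, tape_cutter from where it was at the start of the episode above 0.03 m).
It also fails if it takes over 72 s, if anything falls off the work surface, if the arm or the gripper's body presses on something with over 40 N, if the wrist force passes 120 N, or if a joint passes its speed limit or range.

### The arm

A 7-joint arm with a two-finger parallel gripper is mounted at the origin on the work surface. World frame = base frame: x ahead of the robot, y to its left, z up, the work surface at z = 0. Lengths are in mm, angles in rad, forces in N, time in s.
With the tool pointing down it reaches from about 400 to 875 mm from the base axis. Payload 4.4 kg.
Tool frame: the origin (TCP) lies at the very end of the fingers, on their centre line; the grasp point (between the pads) lies 19 mm behind it; y points along the fingers, z is the direction in which the jaws open and shut, and the axes are right-handed (so a half turn about y gives the same grasp; the last joint's range is limited). The gripper opens to 85 mm and grips with 20 to 120 N. Pads are 22 mm wide; open, the fingers measure 114 mm over their backs; the gripper's body (76 mm by 85 mm) begins 54 mm behind the grasp point. The pads swing forward as they close: fully open they stand 13 mm farther back than shut.
Start: joints at [-1.168, 0.628, 0.038, 1.517, -0.027, 0.996, -0.02], TCP at [293.66, 579.898, 231.313] pointing down, gripper open.
Joint ranges: [-3.06, 3.06], [-0.37, 2.12], [-1.25, 1.32], [0.18, 2.47], [-1.1, 4.24], [0.23, 1.98], [-2.94, 2.94]. Speed limits (rad/s): [2.57, 2.57, 3.14, 3.14, 3.14, 3.14, 3.14].

### API

Orientations are given as [roll, pitch, yaw] about the fixed x, y, z axes, in that order (R = Rz(yaw) Ry(pitch) Rx(roll)).
In Python, from cell import ctrl, imaging, finish_job gives the robot as it stands.
- The arm moves only by the shell command python3 -m inch 'ROWS'. ROWS is JSON, one flat list of numbers, 7 for each row, row after row: the opening, from 0 (shut) to 1 (fully open), then the shift along the tool's x, y, z in cm, then the turn, a rotation vector about the tool's x, y, z in degrees. A call has 1 to 12 rows; each row is the pose to reach, as a shift and turn from the pose commanded when the call began, along the tool's axes at that moment; what a row does not reach only later rows make up. A row lasts 1/10 s, in which the tool goes at most 50 mm and 8.59 degrees, less where a joint would pass 70% of its speed; a pose out of reach is approached as far as the arm can. A call with a gripper value outside its range is refused whole. The fingers move at their own pace and stop on an object; the grip force is fixed at half the most. Time passes only in rows, so rows that repeat a pose let the fingers close. It gives the time, the measured TCP pose, the force and the opening at its end, in the units of the state.
- ctrl.read_state(): the state, without advancing time (a new reading comes with each control period).
- imaging.get_image(name): name is "side" or "top"; returns a dict with "img" (480x640x3 uint8, red, green, blue), "fx", "fy", "cx", "cy" (pixels), "R" (3x3) and "t" (3): a world point X has camera coordinates R X + t. Camera axes: x right, y down, z forward; pixel columns grow to the right and rows downward; lengths in mm; the calibration is good to about 2 mm. A picture is of the moment at which its call begins. There is no depth.
- finish_job(): hands the job in, once; it reports no verdict.
The state is a dict: "clock": time; "qpos": joint angles; "qd": joint speeds; "tau": joint torques, N m; "eef_pos": TCP position; "tool_rot": TCP orientation; "force": force on the tool from outside, world axes, zero at the start; "torque": the same for the moment, N m; "width": finger opening in mm.
Only numpy, scipy, OpenCV 4.12 (cv2) and the standard library are available. Lean on these libraries where they do the work, as an engineer would, in place of code of your own. Each camera call takes 0.05 s, during which the arm holds its last target.

## Working session

There is one attempt and no reset: what is moved stays moved. The work goes in short steps, Python scripts to look and compute and a shell command to move; the robot and the scene stay as the last step left them, time stands still between calls to the robot, and variables do not carry over. Pictures are saved under pics/ and viewed, and the job is handed in when it is done.

```bash
ls; mkdir -p pics; python3 - <<'E'
from cell import ctrl, imaging
import cv2
s=ctrl.read_state()
for k,v in s.items(): print(k,v)
for n in("side","top"):
    d=imaging.get_image(n); cv2.imwrite(f"pics/{n}0.png",d["img"][:,:,::-1])
    print(n,d["fx"],d["fy"],d["cx"],d["cy"],d["R"],d["t"])
E
```

```text
pics
clock 0.0
qpos [-1.16779495  0.62932651  0.03840862  1.51838847 -0.02698127  0.99629609
 -0.01998835]
qd [ 4.25693128e-04  1.33232486e-03 -1.06248709e-03  2.34918158e-04
 -1.15847872e-03 -1.00824627e-03 -8.21678371e-05]
tau [ 5.38365439e-04 -5.63408375e+01  1.22680720e+00 -1.93446225e+01
  1.11327539e-02  1.05422043e-02 -1.77146029e-05]
eef_pos [293.35669297 579.32521427 230.39465077]
tool_rot [-1.57269758e+00 -2.06259444e-05 -4.68753007e-01]
force [ 0.24445877  0.05897759 -0.47042506]
torque [0.03712803 0.01168169 0.06346965]
width 85.53562928414172
side 601.3478439240118 601.3478439240118 320.93902848286825 236.22879859155987 [[ 0.98157579 -0.19074647 -0.01116968]
 [-0.12761064 -0.61092751 -0.78133418]
 [ 0.14221287  0.76836408 -0.62401293]] [-565.0294975   164.99833728 1309.85591661]
top 584.5478849280711 584.5478849280711 316.3283944769104 230.80974775371118 [[ 0.00194594 -0.99975172 -0.0221972 ]
 [-0.98419624  0.00201576 -0.17706973]
 [ 0.17707051  0.02219097 -0.98394796]] [ -30.7177412   613.26031794 1559.39841681]
```

View pics/side0.png

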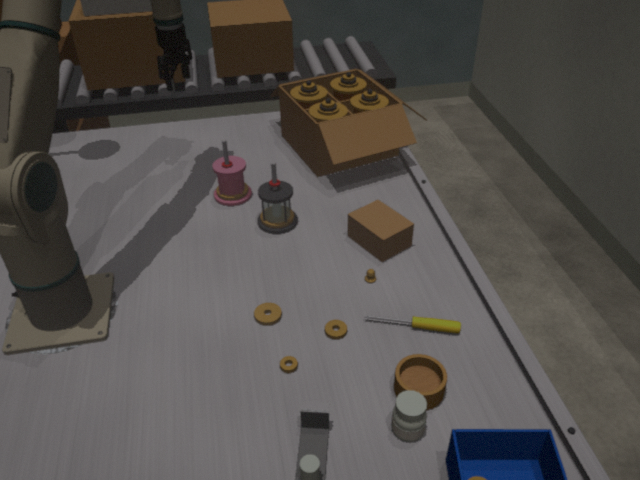

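View pics/top0.png

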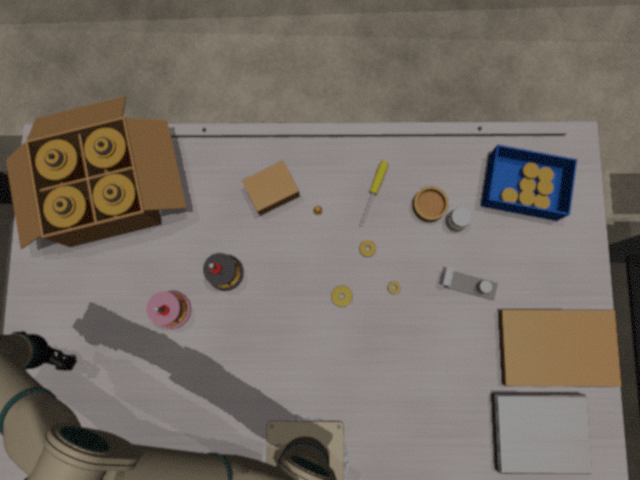

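The lantern candidates are the black/brass one (top view 223,271, side view 276,205) and the pink one (top 169,309, side 232,180). Four more brass shapes sit in the carton. The black roof with the brass base fits the description. The flat rings are at top (342,296), (368,248) and (394,287). I'll confirm this in crops and measure.

```bash
cat > h.py <<'E'
import numpy as np, cv2
from cell import ctrl, imaging
def ray(d,u,v):
    R=np.array(d["R"]);t=np.array(d["t"])
    c=-R.T@t; w=R.T@np.array([(u-d["cx"])/d["fx"],(v-d["cy"])/d["fy"],1.]); return c,w/np.linalg.norm(w)
def onz(d,u,v,z):
    c,w=ray(d,u,v); return c+w*(z-c[2])/w[2]
def tri(rays):
    A=np.zeros((3,3));b=np.zeros(3)
    for c,w in rays:
        P=np.eye(3)-np.outer(w,w);A+=P;b+=P@c
    return np.linalg.solve(A,b)
def proj(d,X):
    p=np.array(d["R"])@X+d["t"]; return d["fx"]*p[0]/p[2]+d["cx"],d["fy"]*p[1]/p[2]+d["cy"]
def crop(d,u,v,h,k,fn):
    im=d["img"][max(0,v-h):v+h,max(0,u-h):u+h,::-1]
    cv2.imwrite(fn,cv2.resize(im,None,fx=k,fy=k,interpolation=cv2.INTER_CUBIC))
E
python3 - <<'E'
from h import *
T=imaging.get_image("top");S=imaging.get_image("side")
ims=[]
for d,u,v,h in((T,223,271,35),(S,276,200,40),(T,368,270,50),(S,300,335,60)):
    im=d["img"][v-h:v+h,u-h:u+h,::-1]; ims.append(cv2.resize(im,(300,300),interpolation=cv2.INTER_CUBIC))
cv2.imwrite("pics/c0.png",np.vstack([np.hstack(ims[:2]),np.hstack(ims[2:])]))
for n,d,boxs in(("T",T,[(342,296),(368,248),(394,287)]),("S",S,[(267,314),(336,329),(289,364)])):
    hsv=cv2.cvtColor(d["img"],cv2.COLOR_RGB2HSV)
    m=cv2.inRange(hsv,(10,90,60),(35,255,255))
    for u,v in boxs:
        r=18;sub=m[v-r:v+r,u-r:u+r]
        cs,_=cv2.findContours(sub,cv2.RETR_EXTERNAL,cv2.CHAIN_APPROX_NONE)
        c=max(cs,key=cv2.contourArea); (x,y),(a,b),th=cv2.fitEllipse(c)
        x+=u-r;y+=v-r
        print(n,round(x,1),round(y,1),"axes",round(a,1),round(b,1),"world z6",onz(d,x,y,6).round(1))
# red parts
    m=cv2.inRange(hsv,(0,120,60),(8,255,255))|cv2.inRange(hsv,(172,120,60),(180,255,255))
    k,l,st,ce=cv2.connectedComponentsWithStats(m)
    for i in range(1,k):
        if st[i,4]>8: print(n,"red",st[i],ce[i].round(1))
E
```

```text
T 341.3 295.7 axes 19.5 20.0 world z6 [438.  -99.7   6. ]
T 367.2 248.2 axes 15.2 15.3 world z6 [ 571.8 -173.6    6. ]
T 393.6 287.3 axes 11.1 11.5 world z6 [ 461.4 -245.3    6. ]
T red [210 262  11  12  81] [215.9 268.4]
T red [159 305  10  11  69] [164.1 310.2]
S 267.3 312.9 axes 20.3 26.6 world z6 [439.  -99.2   6. ]
S 335.5 328.4 axes 17.2 21.5 world z6 [ 573.1 -172.2    6. ]
S 288.3 363.6 axes 14.9 16.8 world z6 [ 462.7 -244.6    6. ]
S red [222 161  10   6  35] [226.8 164. ]
S red [269 180  11   6  41] [274.4 183. ]
```

View pics/c0.png

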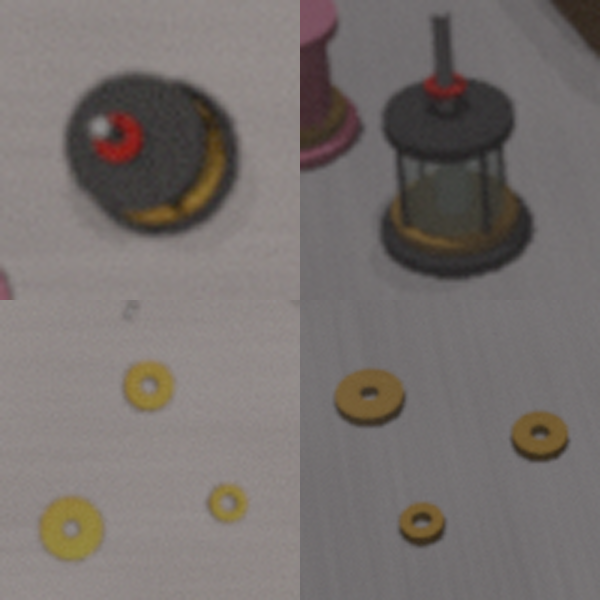

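The crops confirm it: the black/brass lantern with the red sleeve is the target. The three rings differ in size as listed. Next I'll measure the rod tip, the roof and the neighbouring lantern.

```bash
python3 - <<'E'
from h import *
T=imaging.get_image("top");S=imaging.get_image("side")
crop(T,215,268,16,18,"pics/tt.png");crop(S,275,178,20,15,"pics/ss.png")
# roof: dark pixels
for n,d,(u,v),h in(("T",T,(223,271),30),("S",S,(276,192),24)):
    g=d["img"][v-h:v+h,u-h:u+h].astype(int).max(2); print(n,np.percentile(g,[5,25,50,75,95]))
a=tri([ray(T,211.3,265.6),ray(S,273.6,164)]);print("tip tri",a)
print(onz(T,211.3,265.6,175),onz(S,273.6,164,175))
print("sleeve T@118",onz(T,215.9,268.4,118),"S",onz(S,274.4,183,118), "tri",tri([ray(T,215.9,268.4),ray(S,274.4,183)]))
print("pink sleeve",tri([ray(T,164.1,310.2),ray(S,226.8,164)]))
E
```

```text
T [ 57.  79. 139. 143. 145.]
S [ 45.15  57.    92.   113.   116.  ]
tip tri [504.72650852 233.74692651 169.35035563]
[502.51885138 232.59435724 175.        ] [505.40910063 224.84789976 175.        ]
sleeve T@118 [501.90631955 231.81507626 118.        ] S [504.45031885 228.77052488 118.        ] tri [503.48951703 232.29964235 115.53908282]
pink sleeve [394.47912626 368.0429755  102.38054861]
```

View pics/tt.png

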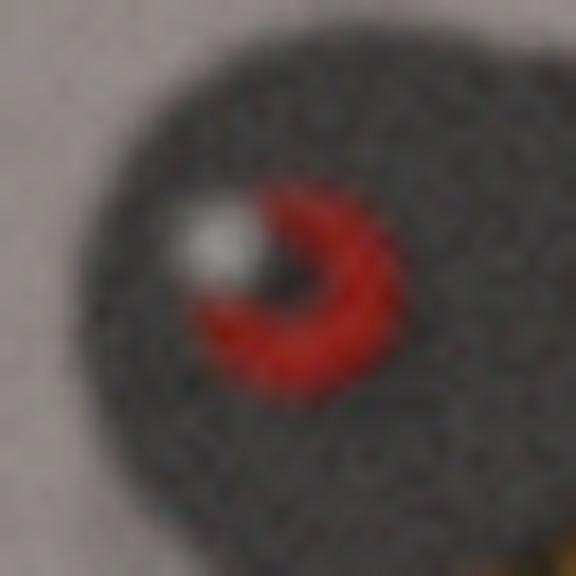

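View pics/ss.png

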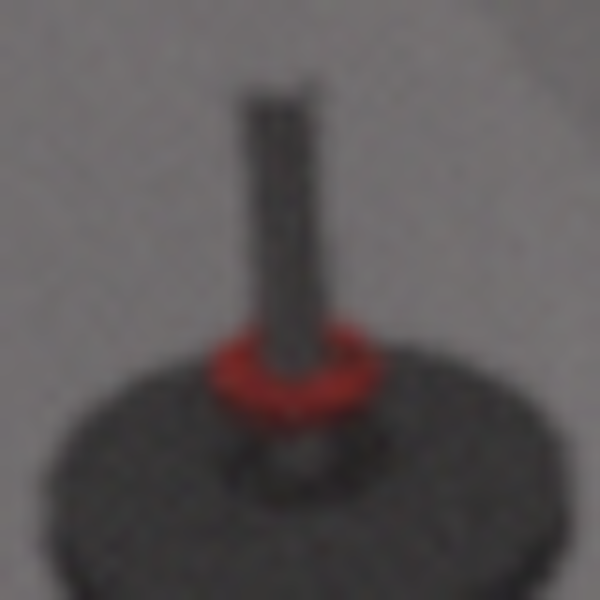

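```bash
python3 -m inch '[1,2,0,-1.5,0,-3,0, 1,5,0,-3.8,0,-6,0, 1,9,0,-6.8,0,-10,0, 1,13,0,-9.8,0,-15,0, 1,17,0,-12.8,0,-20,0, 1,21,0,-15.8,0,-24,0, 1,25,0,-18.8,0,-26.9,0, 1,29,0,-21.8,0,-26.9,0, 1,32,0,-24,0,-26.9,0, 1,33.8,0,-25.4,0,-26.9,0, 1,33.8,0,-25.4,0,-26.9,0]'
python3 -c "
from h import *
s=ctrl.read_state();print(s['eef_pos'],s['tool_rot'],s['force'],s['qpos'],s['clock'])"
```

```text
clock: 1.4
eef_pos: [482.3, 196.1, 231.4]
tool_rot: [-1.573, -0.001, -0.007]
force: [-0.1, 0.2, 0.1]
width: 85.3
[482.27384104 196.12371791 231.35900601] [-1.57291392e+00 -9.51439705e-04 -6.52192713e-03] [-0.14095824  0.22136901  0.06187054] [-0.39032691  0.44390698 -0.07325153  1.87436245  0.04596296  0.82498515
  1.0765687 ] 1.4
```

```bash
python3 -m inch '[1,-0.2,0,-1.5,0,-0.4,0, 1,-0.6,0,-4,0,-0.4,0, 1,-1,1,-7.5,0,-0.4,0, 1,-1.6,3,-11,0,-0.4,0, 1,-2.2,5,-15,0,-0.4,0, 1,-2.8,8,-19,0,-0.4,0, 1,-3.4,11,-23,0,-0.4,0, 1,-4,14,-26,0,-0.4,0, 1,-4.4,16,-28.5,0,-0.4,0, 1,-4.4,17,-29.6,0,-0.4,0, 1,-4.4,17,-29.6,0,-0.4,0]'
python3 - <<'E'
from h import *
T=imaging.get_image("top");S=imaging.get_image("side")
crop(T,342,290,50,6,"pics/t1.png");crop(S,267,300,50,6,"pics/s1.png")
print(ctrl.read_state()['eef_pos'])
E
```

```text
clock: 2.5
eef_pos: [436.5, -95.8, 60.4]
tool_rot: [-1.57, 0.001, 0.006]
force: [0.7, 0.3, 0.3]
width: 85.5
[437.70073324 -93.83311557  61.8083922 ]
```

View pics/s1.png

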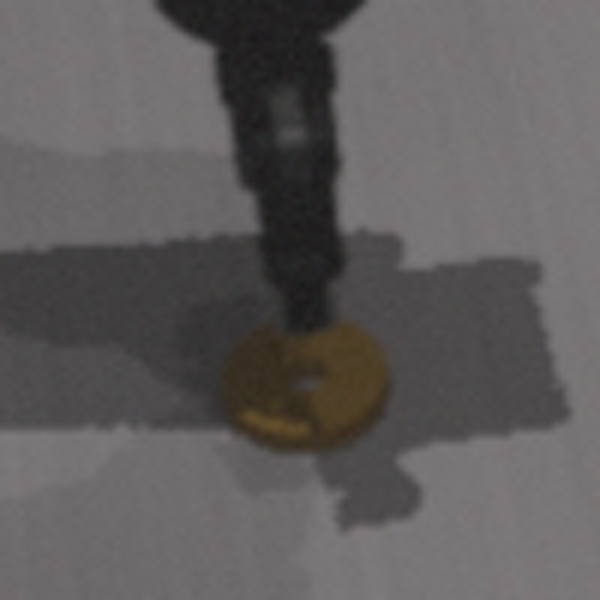

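```bash
python3 -m inch '[1,0,0,0,0,0,0, 1,0,0,0,0,0,0]'; python3 - <<'E'
from h import *
for i in range(3): print(ctrl.read_state()['eef_pos'])
imaging.get_image("top")
print(ctrl.read_state()['eef_pos'])
E
```

```text
clock: 2.8
eef_pos: [437.7, -94.0, 62.2]
tool_rot: [-1.57, -0.002, 0.01]
force: [-0.1, -0.2, 0.3]
width: 85.4
[437.65841832 -94.04516677  62.21346306]
[437.65841832 -94.04516677  62.21346306]
[437.65841832 -94.04516677  62.21346306]
[437.44778376 -94.31335371  62.08833714]
```

```bash
python3 -m inch '[1,0,1,-0.2,0,0,0, 1,0.1,3,-0.5,0,0,0, 1,0.1,4.6,-0.5,0,0,0, 1,0.1,5.6,-0.5,0,0,0, 1,0.1,6,-0.5,0,0,0, 1,0.1,6,-0.5,0,0,0]'
```

```text
clock: 3.45
eef_pos: [436.8, -100.1, -0.1]
tool_rot: [-1.569, 0.002, 0.008]
force: [-0.5, 0.7, 0.3]
width: 85.5
```

```bash
python3 -m inch '[0.5,0,0.15,0,0,0,0, 0.3,0,0.15,0,0,0,0, 0,0,0.15,0,0,0,0, 0,0,0.15,0,0,0,0, 0,0,0.15,0,0,0,0,0,0,0.15,0,0,0,0]'
```

```text
clock: 4.05
eef_pos: [437.8, -100.3, 0.9]
tool_rot: [-1.572, -0.001, 0.008]
force: [-1.7, 0.3, 8.6]
width: 57.1
```

```bash
python3 -m inch '[0,0,-0.15,0,0,0,0, 0,0,-0.15,0,0,0,0, 0,0,-0.15,0,0,0,0]';python3 - <<'E'
from h import *
T=imaging.get_image("top");S=imaging.get_image("side")
crop(T,342,290,30,10,"pics/t2.png");crop(S,267,305,30,10,"pics/s2.png")
E
```

```text
clock: 4.35
eef_pos: [437.9, -100.5, 1.4]
tool_rot: [-1.571, -0.0, 0.008]
force: [0.3, -0.2, -0.8]
width: 57.0
```

View pics/s2.png

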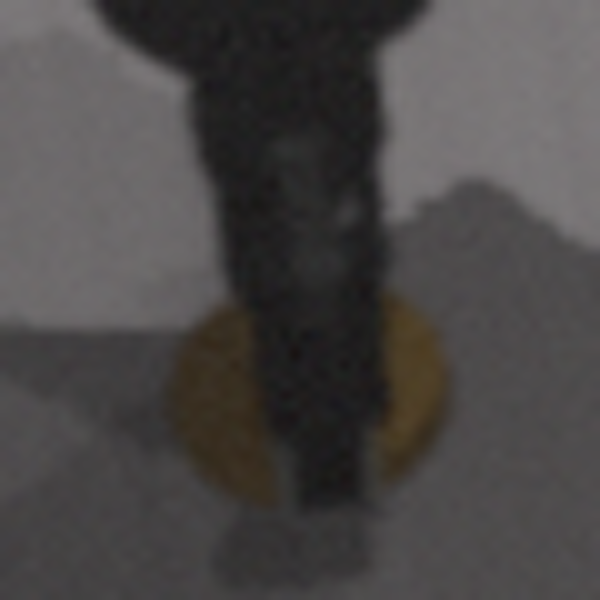

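View pics/t2.png

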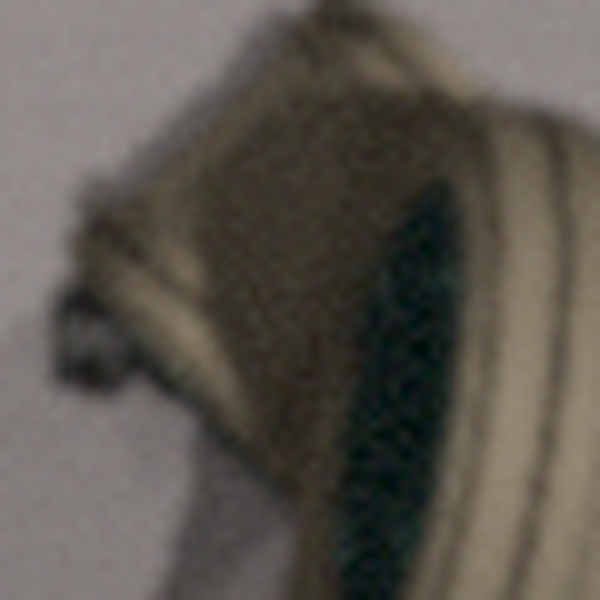

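```bash
python3 - <<'E'
from h import *
T=imaging.get_image("top");S=imaging.get_image("side")
print(onz(T,210.9,265.3,175),onz(S,273.2,164.7,175),onz(T,215.1,267.6,118))
c=-np.array(T["R"]).T@T["t"];print(c, -np.array(S["R"]).T@S["t"])
E
python3 -m inch '[0,0,-1,0,0,0,0, 0,0,-3,0,0,0,0, 0,0.5,-6,2,0,0,0, 0,1,-9.5,5,0,0,0, 0,1.5,-13,8.5,0,0,0, 0,2.2,-16,12.5,0,0,0, 0,2.8,-19,16.5,0,0,0, 0,3.3,-20.5,20.5,0,0,0, 0,3.8,-21,24,0,0,0, 0,4.1,-21,26.5,0,0,0, 0,4.2,-21,28,0,0,0, 0,4.2,-21,28,0,0,0]'
python3 - <<'E'
from h import *
T=imaging.get_image("top");S=imaging.get_image("side")
crop(S,276,165,40,8,"pics/s3.png");crop(T,215,268,40,8,"pics/t3.png");print(ctrl.read_state()['eef_pos'])
E
```

```text
[503.28394111 233.63839043 175.        ] [504.05533368 221.89805096 175.        ] [504.02145508 233.9969066  118.        ]
[ 327.50480576  -66.55085911 1642.27488713] [  389.39644382 -1013.42159445   939.97467417]
clock: 5.75
eef_pos: [477.0, 182.5, 211.4]
tool_rot: [-1.569, -0.0, 0.012]
force: [-0.4, 0.1, -1.2]
width: 56.9
[477.02970553 178.95490747 210.83849087]
```

View pics/s3.png

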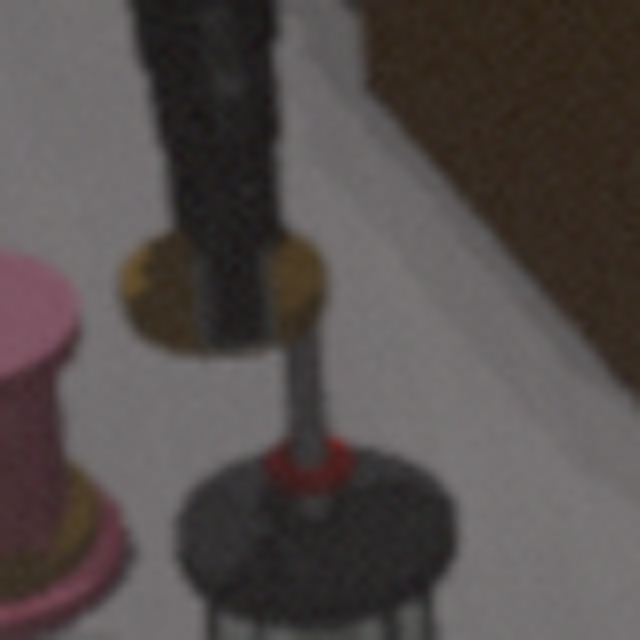

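View pics/t3.png

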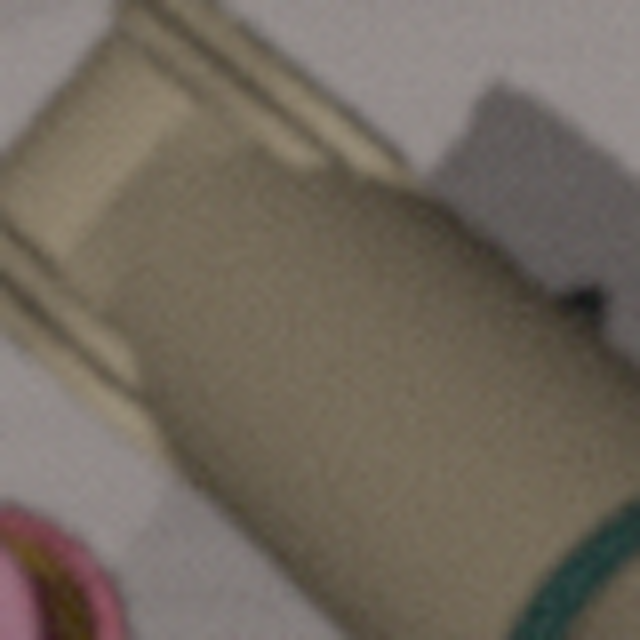

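```bash
cat >> h.py <<'E'
def big(fn): pass
E
python3 - <<'E'
from h import *
S=imaging.get_image("side")
p=ctrl.read_state()['eef_pos'];print(p)
# extreme sides of ring and rod tip in hsv mask
hsv=cv2.cvtColor(S["img"],cv2.COLOR_RGB2HSV)
m=cv2.inRange(hsv,(8,90,30),(35,255,255)); sub=m[150:172,245:283]
ys,xs=np.nonzero(sub);print(xs.min()+245,xs.max()+245,ys.min()+150,ys.max()+150)
print(onz(S,263.6,161.1,p[2]+4.6), "proj of TCP", proj(S,p+[0,0,4.6]))
for y in(232,233,234):
    for u in(272.9,273.2,273.5):
        # x such that proj u matches at y,z=170
        x=[x for x in np.arange(495,512,.1) if abs(proj(S,[x,y,175])[0]-u)<.06]; print(y,u,np.mean(x))
E
```

```text
[477.17686022 178.33764522 210.84644332]
252 275 155 167
[478.43863277 176.64169703 215.44644332] proj of TCP (np.float64(262.966162297559), np.float64(160.77991725472927))
232 272.9 504.6500000000022
232 273.2 505.40000000000236
232 273.5 506.10000000000247
233 272.9 504.8000000000022
233 273.2 505.50000000000244
233 273.5 506.20000000000255
234 272.9 504.9000000000022
234 273.2 505.6000000000024
234 273.5 506.4000000000026
```

```bash
python3 -m inch '[0,0.5,0,1,0,0.5,0, 0,1.2,0,2.4,0,0.7,0, 0,2,0,4,0,0.7,0, 0,2.5,0,5,0,0.7,0, 0,2.75,0,5.4,0,0.7,0, 0,2.75,0,5.4,0,0.7,0, 0,2.75,0,5.4,0,0.7,0, 0,2.75,0,5.4,0,0.7,0]'
python3 - <<'E'
from h import *
S=imaging.get_image("side")
crop(S,276,165,25,12,"pics/s4.png");print(ctrl.read_state()['eef_pos'])
E
```

```text
clock: 6.7
eef_pos: [504.4, 233.1, 211.2]
tool_rot: [-1.572, 0.0, -0.005]
force: [-0.6, -0.6, -1.3]
width: 56.8
[504.46856332 233.24039504 211.25142175]
```

View pics/s4.png

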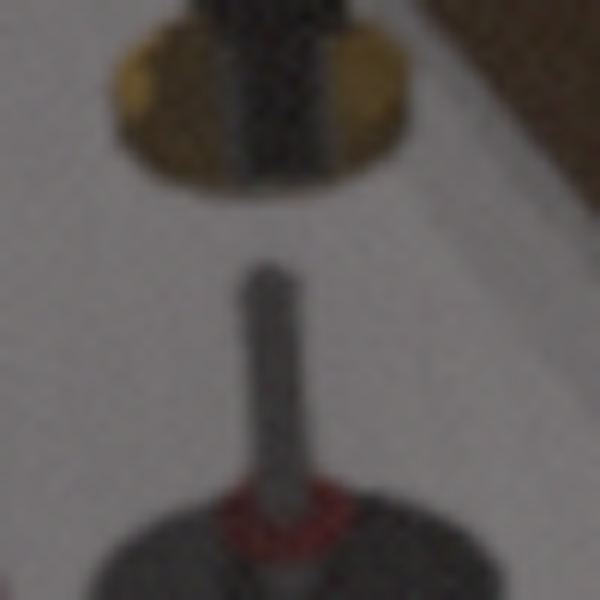

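```bash
python3 -m inch '[0,0,0.8,0,0,0,0, 0,0,1.6,0,0,0,0, 0,0,2.4,0,0,0,0, 0,0,3,0,0,0,0, 0,0,3.2,0,0,0,0, 0,0,3.3,0,0,0,0, 0,0,3.4,0,0,0,0,0,0,3.5,0,0,0,0]'
```

```text
clock: 7.55
eef_pos: [504.8, 234.2, 176.5]
tool_rot: [-1.571, -0.0, -0.005]
force: [0.4, 0.1, 0.1]
width: 56.8
```

```bash
python3 -m inch '[0,0,0.1,0,0,0,0, 0,0,0.2,0,0,0,0, 0,0,0.2,0,0,0,0]'
```

```text
clock: 7.85
eef_pos: [504.6, 234.0, 174.3]
tool_rot: [-1.571, 0.0, -0.005]
force: [-0.0, -0.7, -0.7]
width: 56.9
```

```bash
python3 -m inch '[0,0,0.1,0,0,0,0, 0,0,0.2,0,0,0,0, 0,0,0.3,0,0,0,0, 0,0,0.3,0,0,0,0]'
```

```text
clock: 8.25
eef_pos: [504.5, 234.0, 171.1]
tool_rot: [-1.571, 0.0, -0.005]
force: [-0.6, -0.1, -1.4]
width: 56.9
```

```bash
python3 -m inch '[0,0,0.1,0,0,0,0, 0,0,0.2,0,0,0,0, 0,0,0.3,0,0,0,0, 0,0,0.3,0,0,0,0]';python3 - <<'E'
from h import *
S=imaging.get_image("side")
crop(S,276,165,25,12,"pics/s5.png");print(ctrl.read_state()['eef_pos'])
E
```

```text
clock: 8.65
eef_pos: [504.5, 234.0, 168.1]
tool_rot: [-1.571, 0.0, -0.005]
force: [-0.4, 0.4, -2.1]
width: 56.6
[504.5251801  234.06007913 168.17778798]
```

View pics/s5.png

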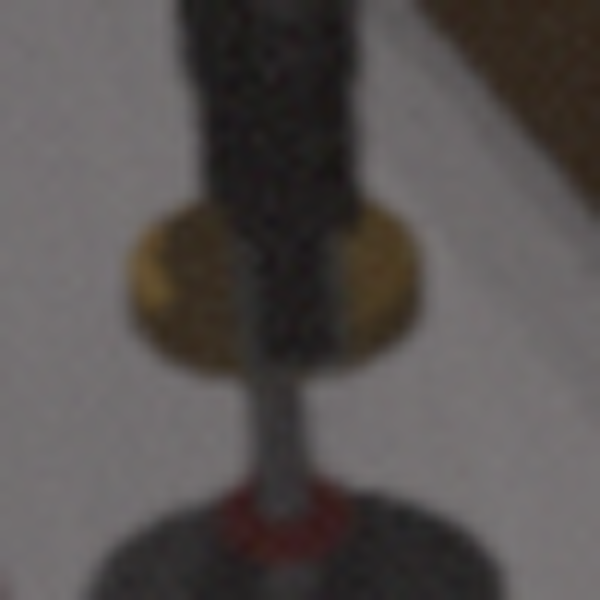

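```bash
python3 -m inch '[0,0,0.3,0,0,0,0, 0,0,0.7,0,0,0,0, 0,0,1.1,0,0,0,0, 0,0,1.5,0,0,0,0, 0,0,1.8,0,0,0,0, 0,0,2,0,0,0,0, 0,0,2,0,0,0,0]'
```

```text
clock: 9.4
eef_pos: [504.4, 234.0, 148.0]
tool_rot: [-1.571, 0.001, -0.004]
force: [-0.5, 0.0, -1.7]
width: 56.9
```

```bash
python3 -m inch '[0,0,0.4,0,0,0,0, 0,0,0.8,0,0,0,0, 0,0,1.2,0,0,0,0, 0,0,1.6,0,0,0,0, 0,0,1.8,0,0,0,0, 0,0,1.9,0,0,0,0, 0,0,1.9,0,0,0,0]'
```

```text
clock: 10.1
eef_pos: [504.6, 234.1, 129.2]
tool_rot: [-1.571, 0.0, -0.005]
force: [0.7, -0.1, 0.4]
width: 56.9
```

Threaded with hardly any side force. Now I'll feel for the sleeve.

```bash
python3 -m inch '[0,0,0.1,0,0,0,0, 0,0,0.2,0,0,0,0, 0,0,0.3,0,0,0,0, 0,0,0.4,0,0,0,0]'
```

```text
clock: 10.5
eef_pos: [504.7, 234.1, 125.3]
tool_rot: [-1.571, -0.0, -0.005]
force: [0.6, -0.6, -1.0]
width: 56.7
```

```bash
python3 -m inch '[0,0,0.1,0,0,0,0, 0,0,0.2,0,0,0,0, 0,0,0.3,0,0,0,0]'
```

```text
clock: 10.8
eef_pos: [504.6, 234.1, 122.2]
tool_rot: [-1.571, 0.0, -0.005]
force: [-1.2, 1.1, -0.8]
width: 56.9
```

```bash
python3 -m inch '[0,0,0.1,0,0,0,0, 0,0,0.2,0,0,0,0, 0,0,0.3,0,0,0,0]'
```

```text
clock: 11.1
eef_pos: [504.7, 234.1, 119.9]
tool_rot: [-1.571, -0.0, -0.005]
force: [-1.4, -1.5, 6.9]
width: 56.9
```

```bash
python3 -m inch '[0.4,0,0,0,0,0,0, 1,0,0,0,0,0,0, 1,0,0,0,0,0,0, 1,0,-0.5,0,0,0,0, 1,0,-1.5,0,0,0,0, 1,0,-4,0,0,0,0, 1,0,-7,0,0,0,0, 1,0,-9,0,0,0,0, 1,0,-9.5,0,0,0,0]'
python3 - <<'E'
from h import *
S=imaging.get_image("side")
crop(S,276,180,30,10,"pics/s6.png");print(ctrl.read_state()['eef_pos'])
E
```

```text
clock: 12.0
eef_pos: [505.9, 235.2, 217.3]
tool_rot: [-1.568, -0.005, -0.005]
force: [-0.3, -0.1, -0.7]
width: 85.5
[505.56690366 234.76656629 216.58937852]
```

View pics/s6.png

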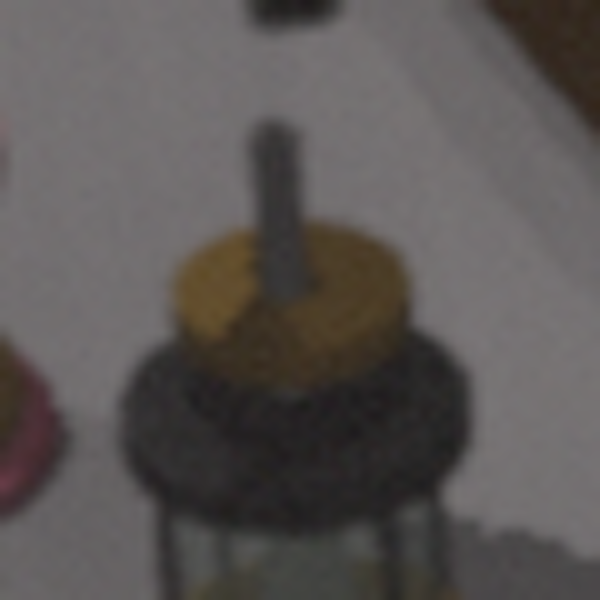

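```bash
python3 -m inch '[1,0.3,0,-1.5,0,0,0, 1,1,0,-4.5,0,0,0, 1,1.8,0,-8.5,0,0,0, 1,2.6,0,-13,0,0,0, 1,3.4,2,-17.5,0,0,0, 1,4.2,4.5,-22,0,0,0, 1,5,7,-26.5,0,0,0, 1,5.6,10,-31,0,0,0, 1,6.2,12.5,-35,0,0,0, 1,6.5,14.5,-38.5,0,0,0, 1,6.7,15.5,-40.4,0,0,0, 1,6.7,15.6,-40.8,0,0,0]'; python3 -m inch '[1,0,0,0,0,0,0, 1,0,0,0,0,0,0]'
```

```text
clock: 13.25
eef_pos: [567.1, -177.9, 55.6]
tool_rot: [-1.571, 0.005, -0.01]
force: [-0.4, 0.8, 0.4]
width: 85.3
clock: 13.45
eef_pos: [570.5, -171.4, 59.4]
tool_rot: [-1.569, -0.002, -0.001]
force: [0.2, 0.8, -0.0]
width: 85.4
```

```bash
python3 -m inch '[1,0.1,1,-0.2,0,0,0, 1,0.15,3,-0.25,0,0,0, 1,0.15,4.3,-0.25,0,0,0, 1,0.15,5.2,-0.25,0,0,0, 1,0.15,5.5,-0.25,0,0,0, 1,0.15,5.5,-0.25,0,0,0, 0.6,0.15,5.5,-0.25,0,0,0]'
```

```text
clock: 14.15
eef_pos: [571.7, -176.6, 3.7]
tool_rot: [-1.571, -0.001, -0.004]
force: [0.4, 0.4, 0.6]
width: 73.4
```

```bash
python3 -m inch '[0,0,0,0,0,0,0, 0,0,0,0,0,0,0, 0,0,0,0,0,0,0, 0,0,0,0,0,0,0, 0,0,0,0,0,0,0]'; python3 - <<'E'
from h import *
S=imaging.get_image("side")
crop(S,336,322,30,10,"pics/s7.png");print(ctrl.read_state()['eef_pos'],ctrl.read_state()['force'])
E
```

```text
clock: 14.65
eef_pos: [571.8, -176.5, 4.7]
tool_rot: [-1.571, -0.001, -0.004]
force: [-1.9, 0.4, 8.3]
width: 44.4
[ 571.78033437 -176.49732119    4.69217143] [-0.45005395  0.51319091  7.69023819]
```

View pics/s7.png

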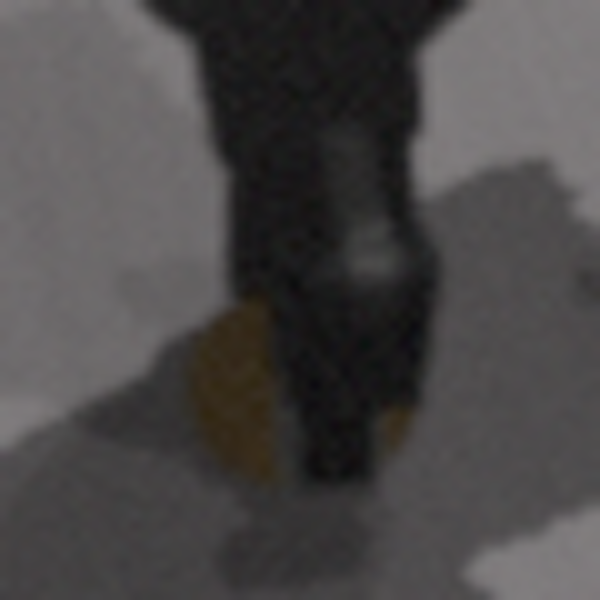

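```bash
python3 -m inch '[0,0,-1,0,0,0,0, 0,0,-3,0.5,0,0,0, 0,-0.5,-6.5,2.5,0,0,0, 0,-1.2,-10,5.5,0,0,0, 0,-2,-13.5,9,0,0,0, 0,-2.8,-16.5,13,0,0,0, 0,-3.5,-19,17,0,0,0, 0,-4.2,-20.5,21,0,0,0, 0,-5,-21,25,0,0,0, 0,-5.6,-21,29,0,0,0, 0,-6.2,-21,32.5,0,0,0, 0,-6.5,-21,35.5,0,0,0]'
python3 -m inch '[0,0,0,0.6,0,0,0, 0,0,0,0.6,0,0,0, 0,0,0,0.6,0,0,0]'
python3 - <<'E'
from h import *
S=imaging.get_image("side")
crop(S,276,160,30,10,"pics/s8.png");p=ctrl.read_state()['eef_pos'];print(p)
for dz in(1.5,4.5): print(proj(S,p+[0,0,dz]))
E
```

```text
clock: 15.9
eef_pos: [506.9, 180.7, 214.2]
tool_rot: [-1.57, -0.001, -0.003]
force: [0.9, 0.4, -1.2]
width: 44.1
clock: 16.2
eef_pos: [508.0, 183.0, 213.3]
tool_rot: [-1.572, 0.0, -0.006]
force: [-0.5, 1.4, -1.6]
width: 43.9
[508.14942608 182.65182962 213.18805212]
(np.float64(276.12235557884196), np.float64(158.62848298829803))
(np.float64(276.047317847841), np.float64(157.50717584957602))
```

View pics/s8.png

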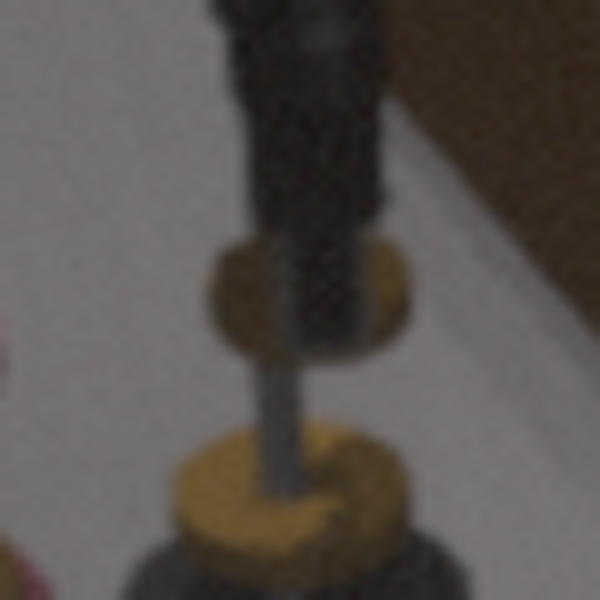

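```bash
python3 -m inch '[0,-0.1,0,1,0,-0.3,0, 0,-0.2,0,2.4,0,-0.3,0, 0,-0.3,0,3.8,0,-0.3,0, 0,-0.4,0,4.8,0,-0.3,0, 0,-0.4,0,5.15,0,-0.3,0, 0,-0.4,0,5.15,0,-0.3,0, 0,-0.4,0,5.15,0,-0.3,0]'
python3 - <<'E'
from h import *
S=imaging.get_image("side")
crop(S,276,160,25,12,"pics/s9.png");print(ctrl.read_state()['eef_pos'])
E
```

```text
clock: 16.95
eef_pos: [504.1, 235.7, 213.1]
tool_rot: [-1.572, 0.0, 0.001]
force: [0.4, -0.0, -0.8]
width: 44.1
[504.18942747 235.41765984 213.14051704]
```

View pics/s9.png

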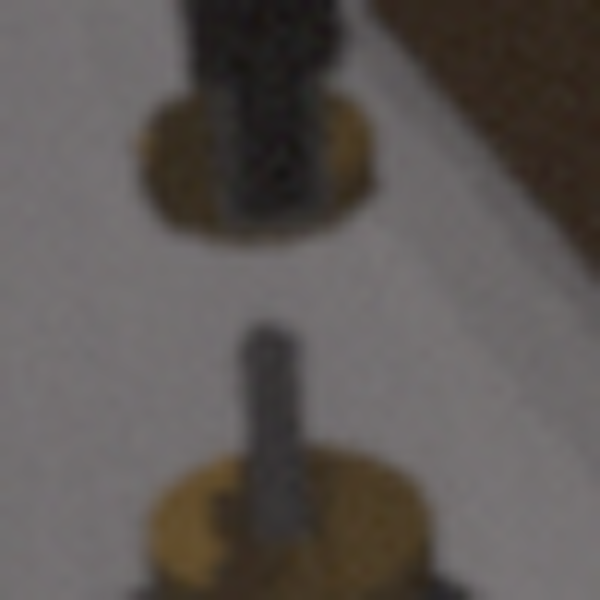

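```bash
python3 -m inch '[0,0.06,0.6,-0.13,0,0,0, 0,0.06,1.2,-0.13,0,0,0, 0,0.06,1.8,-0.13,0,0,0, 0,0.06,2.3,-0.13,0,0,0, 0,0.06,2.6,-0.13,0,0,0, 0,0.06,2.7,-0.13,0,0,0,0,0.06,2.7,-0.13,0,0,0]'
python3 -m inch '[0,0,0.1,0,0,0,0, 0,0,0.2,0,0,0,0, 0,0,0.3,0,0,0,0, 0,0,0.3,0,0,0,0]'
```

```text
clock: 17.7
eef_pos: [504.7, 234.9, 186.2]
tool_rot: [-1.571, 0.0, 0.001]
force: [-0.2, -0.0, -0.9]
width: 44.2
clock: 18.1
eef_pos: [504.7, 234.7, 183.2]
tool_rot: [-1.571, 0.0, 0.001]
force: [1.1, -0.1, -0.5]
width: 44.5
```

```bash
python3 -m inch '[0,0,0.1,0,0,0,0, 0,0,0.2,0,0,0,0, 0,0,0.3,0,0,0,0, 0,0,0.3,0,0,0,0]'
```

```text
clock: 18.5
eef_pos: [504.6, 234.7, 180.1]
tool_rot: [-1.571, 0.0, 0.001]
force: [-0.0, 0.5, -1.3]
width: 44.4
```

```bash
python3 -m inch '[0,0,0.1,0,0,0,0, 0,0,0.2,0,0,0,0, 0,0,0.3,0,0,0,0, 0,0,0.3,0,0,0,0]'
```

```text
clock: 18.9
eef_pos: [504.6, 234.7, 177.1]
tool_rot: [-1.571, 0.0, 0.001]
force: [0.1, 0.2, -0.5]
width: 44.4
```

```bash
python3 -m inch '[0,0,0.1,0,0,0,0, 0,0,0.2,0,0,0,0, 0,0,0.3,0,0,0,0, 0,0,0.3,0,0,0,0]'
```

```text
clock: 19.3
eef_pos: [504.6, 234.7, 174.1]
tool_rot: [-1.571, 0.0, 0.001]
force: [0.1, -1.4, -2.0]
width: 44.3
```

```bash
python3 -m inch '[0,0,0.1,0,0,0,0, 0,0,0.2,0,0,0,0, 0,0,0.3,0,0,0,0, 0,0,0.3,0,0,0,0]'; python3 - <<'E'
from h import *
S=imaging.get_image("side")
crop(S,276,165,25,12,"pics/s10.png")
E
```

```text
clock: 19.7
eef_pos: [504.6, 234.7, 171.1]
tool_rot: [-1.571, 0.0, 0.001]
force: [-0.2, 0.2, -0.7]
width: 44.4
```

View pics/s10.png

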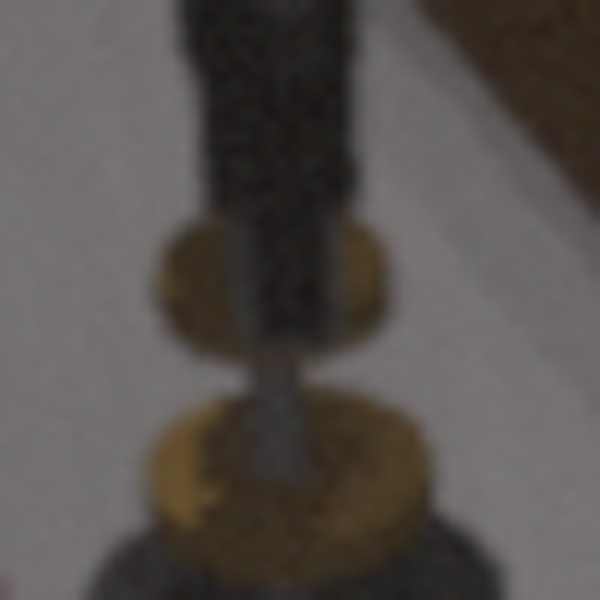

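```bash
python3 -m inch '[0,0,0.3,0,0,0,0, 0,0,0.7,0,0,0,0, 0,0,1.1,0,0,0,0, 0,0,1.5,0,0,0,0, 0,0,1.9,0,0,0,0, 0,0,2.3,0,0,0,0, 0,0,2.6,0,0,0,0, 0,0,2.8,0,0,0,0, 0,0,2.8,0,0,0,0]'
```

```text
clock: 20.65
eef_pos: [504.6, 234.7, 143.0]
tool_rot: [-1.571, 0.0, 0.001]
force: [0.4, 0.7, -0.2]
width: 44.4
```

```bash
python3 -m inch '[0,0,0.1,0,0,0,0, 0,0,0.2,0,0,0,0, 0,0,0.3,0,0,0,0]'
```

```text
clock: 20.95
eef_pos: [504.8, 234.8, 140.3]
tool_rot: [-1.571, -0.0, 0.001]
force: [-0.6, 0.4, -1.2]
width: 44.3
```

```bash
python3 -m inch '[0,0,0.1,0,0,0,0, 0,0,0.2,0,0,0,0, 0,0,0.3,0,0,0,0]'
```

```text
clock: 21.25
eef_pos: [504.7, 234.8, 137.2]
tool_rot: [-1.571, 0.0, 0.001]
force: [0.5, -0.1, -0.6]
width: 44.1
```

```bash
python3 -m inch '[0,0,0.1,0,0,0,0, 0,0,0.2,0,0,0,0, 0,0,0.2,0,0,0,0]'
```

```text
clock: 21.55
eef_pos: [504.7, 234.8, 135.5]
tool_rot: [-1.571, -0.0, 0.001]
force: [-0.3, -0.4, 0.6]
width: 44.0
```

```bash
python3 -m inch '[0,0,0.1,0,0,0,0, 0,0,0.15,0,0,0,0, 0,0,0.15,0,0,0,0]'
```

```text
clock: 21.85
eef_pos: [504.8, 234.8, 134.3]
tool_rot: [-1.571, -0.0, 0.001]
force: [-0.8, -1.5, 5.9]
width: 44.0
```

```bash
python3 -m inch '[0.4,0,0,0,0,0,0, 0.8,0,0,0,0,0,0, 0.8,0,0,0,0,0,0, 0.8,0,-0.5,0,0,0,0, 1,0,-1.5,0,0,0,0, 1,0,-4,0,0,0,0, 1,0,-6.5,0,0,0,0, 1,0,-8,0,0,0,0, 1,0,-8.2,0,0,0,0,1,0,-8.2,0,0,0,0]'
python3 - <<'E'
from h import *
S=imaging.get_image("side")
crop(S,276,180,30,10,"pics/s11.png");print(ctrl.read_state()['eef_pos'])
E
```

```text
clock: 22.85
eef_pos: [504.9, 234.8, 216.3]
tool_rot: [-1.571, -0.001, 0.001]
force: [-0.3, 0.3, -1.1]
width: 85.7
[504.49502311 234.46044565 215.53467176]
```

View pics/s11.png

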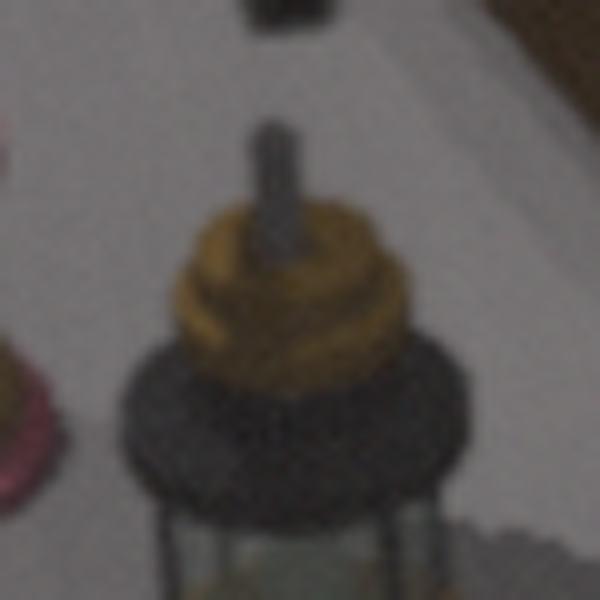

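```bash
python3 -m inch '[1,-0.1,0,-1.5,0,0,0, 1,-0.4,0,-5,0,0,0, 1,-0.8,0,-9.5,0,0,0, 1,-1.2,0,-14,0,0,0, 1,-1.6,2,-18.5,0,0,0, 1,-2,4,-23,0,0,0, 1,-2.4,6.5,-27.5,0,0,0, 1,-2.8,9,-32,0,0,0, 1,-3.2,11.5,-36.5,0,0,0, 1,-3.7,13.5,-41,0,0,0, 1,-4.1,15,-44.5,0,0,0, 1,-4.3,15.5,-47,0,0,0]'; python3 -m inch '[1,0,0,-0.8,0,0,0, 1,0,0,-0.9,0,0,0, 1,0,0,-0.9,0,0,0,1,0,0,-0.9,0,0,0]'
```

```text
clock: 24.1
eef_pos: [457.9, -239.2, 58.0]
tool_rot: [-1.571, 0.006, -0.004]
force: [0.1, -0.0, 0.1]
width: 85.5
clock: 24.5
eef_pos: [462.7, -242.4, 61.4]
tool_rot: [-1.57, -0.001, 0.004]
force: [0.4, -0.4, -0.2]
width: 85.3
```

```bash
python3 -m inch '[1,-0.08,1,-0.2,0,0,0, 1,-0.08,3,-0.25,0,0,0, 1,-0.08,4.4,-0.25,0,0,0, 1,-0.08,5.3,-0.25,0,0,0, 1,-0.08,5.6,-0.25,0,0,0, 0.8,-0.08,5.6,-0.25,0,0,0, 0.65,-0.08,5.6,-0.25,0,0,0]'
```

```text
clock: 25.2
eef_pos: [461.6, -246.7, 5.1]
tool_rot: [-1.571, -0.001, 0.001]
force: [0.4, -0.6, -0.1]
width: 58.8
```

```bash
python3 -m inch '[0,0,0,0,0,0,0, 0,0,0,0,0,0,0, 0,0,0,0,0,0,0, 0,0,0,0,0,0,0, 0,0,0,0,0,0,0, 0,0,0,0,0,0,0]'; python3 - <<'E'
from h import *
S=imaging.get_image("side")
crop(S,289,358,30,10,"pics/s12.png");print(ctrl.read_state()['eef_pos'],ctrl.read_state()['force'])
E
```

```text
clock: 25.8
eef_pos: [461.6, -246.9, 6.0]
tool_rot: [-1.572, -0.001, 0.001]
force: [-1.9, 1.5, 7.8]
width: 32.1
[ 461.60645909 -246.89210427    5.95902596] [-1.44022094  0.82179463  8.76360651]
```

View pics/s12.png

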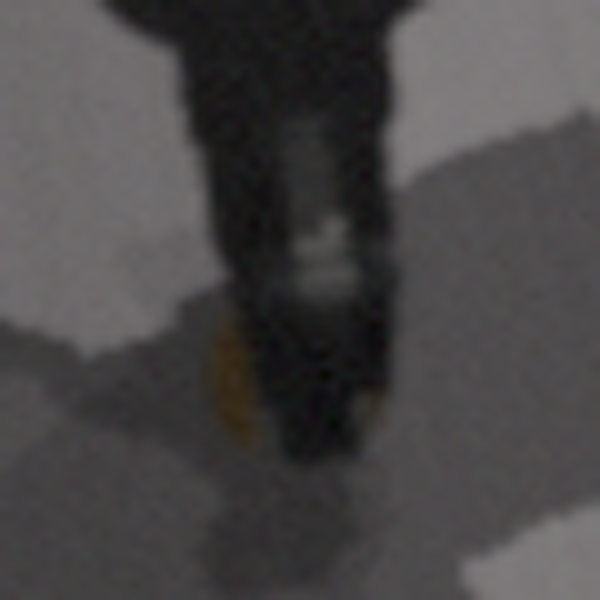

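```bash
python3 -m inch '[0,0,-1,0,0,0,0, 0,0,-3.5,1,0,0,0, 0,0.3,-7,3.5,0,0,0, 0,0.6,-10.5,6.5,0,0,0, 0,1,-14,10,0,0,0, 0,1.4,-17,14,0,0,0, 0,1.8,-19.5,18,0,0,0, 0,2.3,-21,22.5,0,0,0, 0,2.8,-21,27,0,0,0, 0,3.3,-21,31.5,0,0,0, 0,3.8,-21,36,0,0,0, 0,4.1,-21,40,0,0,0]'
python3 -m inch '[0,0.1,0,2.5,0,0,0, 0,0.2,0,5,0,0,0, 0,0.2,0,7,0,0,0, 0,0.2,0,7.5,0,0,0, 0,0.2,0,7.5,0,0,0, 0,0.2,0,7.5,0,0,0]'
python3 - <<'E'
from h import *
S=imaging.get_image("side")
crop(S,276,160,25,12,"pics/s13.png");p=ctrl.read_state()['eef_pos'];print(p)
E
```

```text
clock: 27.05
eef_pos: [501.9, 155.6, 215.7]
tool_rot: [-1.57, -0.001, 0.002]
force: [0.1, 0.3, -0.4]
width: 32.1
clock: 27.65
eef_pos: [504.0, 226.6, 214.8]
tool_rot: [-1.572, 0.0, -0.001]
force: [-0.3, -0.8, -0.9]
width: 32.4
[504.08012126 226.44530161 214.74178162]
```

View pics/s13.png

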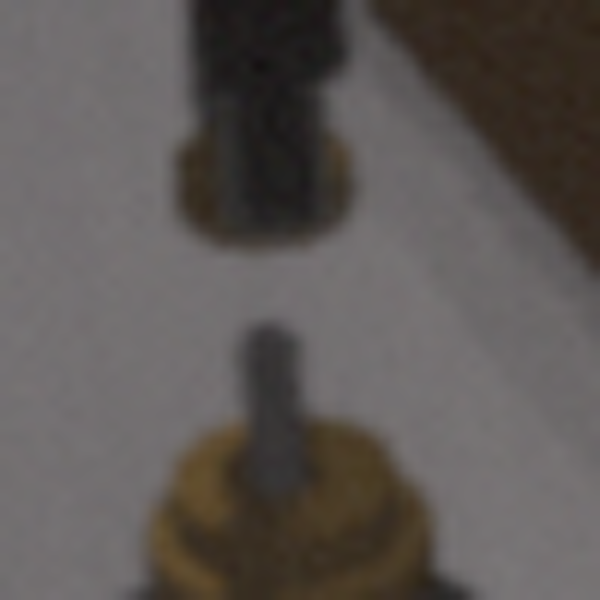

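```bash
python3 -m inch '[0,0.05,0,0.4,0,0,0, 0,0.08,0.5,0.8,0,0,0, 0,0.08,1.1,0.8,0,0,0, 0,0.08,1.7,0.8,0,0,0, 0,0.08,2.2,0.8,0,0,0, 0,0.08,2.5,0.8,0,0,0, 0,0.08,2.6,0.8,0,0,0,0,0.08,2.6,0.8,0,0,0]'
python3 - <<'E'
from h import *
S=imaging.get_image("side")
crop(S,276,160,25,12,"pics/s14.png");p=ctrl.read_state()['eef_pos'];print(p)
E
```

```text
clock: 28.5
eef_pos: [504.7, 236.3, 188.7]
tool_rot: [-1.571, 0.0, 0.001]
force: [-0.3, -0.1, -0.4]
width: 32.2
[504.76887081 236.33726294 188.85911263]
```

View pics/s14.png

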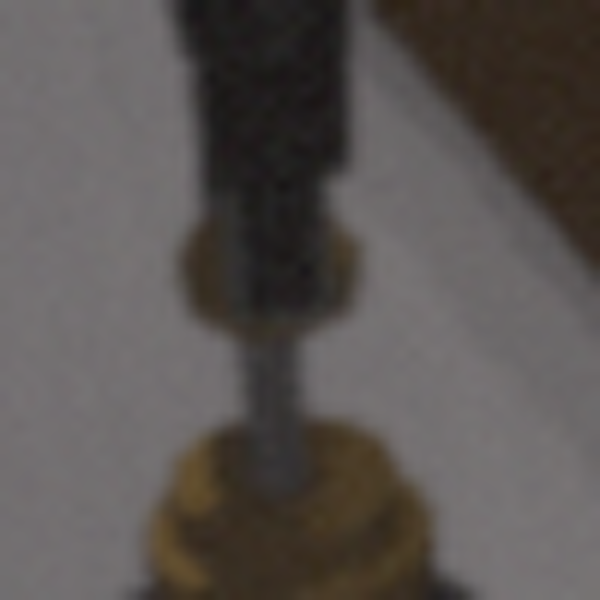

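```bash
python3 -m inch '[0,0,0,-0.1,0,0,0, 0,0,0,-0.2,0,0,0, 0,0,0.1,-0.2,0,0,0, 0,0,0.2,-0.2,0,0,0, 0,0,0.3,-0.2,0,0,0, 0,0,0.3,-0.2,0,0,0]'
```

```text
clock: 29.15
eef_pos: [504.6, 234.3, 185.6]
tool_rot: [-1.571, 0.0, 0.001]
force: [0.1, -0.4, -0.3]
width: 32.3
```

```bash
python3 -m inch '[0,0,0.1,0,0,0,0, 0,0,0.2,0,0,0,0, 0,0,0.3,0,0,0,0, 0,0,0.3,0,0,0,0]'
```

```text
clock: 29.55
eef_pos: [504.6, 234.2, 182.6]
tool_rot: [-1.571, 0.0, 0.001]
force: [-0.7, 0.3, -1.2]
width: 32.4
```

```bash
python3 -m inch '[0,0,0.1,0,0,0,0, 0,0,0.2,0,0,0,0, 0,0,0.3,0,0,0,0, 0,0,0.3,0,0,0,0]'
```

```text
clock: 29.95
eef_pos: [504.6, 234.2, 179.6]
tool_rot: [-1.571, 0.0, 0.001]
force: [-0.7, 0.4, 0.1]
width: 32.1
```

```bash
python3 -m inch '[0,0,0.1,0,0,0,0, 0,0,0.2,0,0,0,0, 0,0,0.3,0,0,0,0, 0,0,0.3,0,0,0,0]'
```

```text
clock: 30.35
eef_pos: [504.6, 234.2, 176.7]
tool_rot: [-1.571, 0.0, 0.001]
force: [-0.4, -0.4, -0.6]
width: 32.4
```

```bash
python3 -m inch '[0,0,0.1,0,0,0,0, 0,0,0.2,0,0,0,0, 0,0,0.3,0,0,0,0, 0,0,0.3,0,0,0,0]'
```

```text
clock: 30.75
eef_pos: [504.7, 234.2, 173.7]
tool_rot: [-1.571, 0.0, 0.001]
force: [0.2, 1.0, -0.1]
width: 31.9
```

```bash
python3 -m inch '[0,0,0.1,0,0,0,0, 0,0,0.2,0,0,0,0, 0,0,0.3,0,0,0,0, 0,0,0.3,0,0,0,0]'
```

```text
clock: 31.15
eef_pos: [504.7, 234.2, 170.6]
tool_rot: [-1.571, 0.0, 0.001]
force: [-0.2, -0.2, -0.7]
width: 32.3
```

```bash
python3 -m inch '[0,0,0.2,0,0,0,0, 0,0,0.5,0,0,0,0, 0,0,0.8,0,0,0,0, 0,0,1.1,0,0,0,0, 0,0,1.3,0,0,0,0, 0,0,1.3,0,0,0,0]'
```

```text
clock: 31.75
eef_pos: [504.5, 234.2, 157.4]
tool_rot: [-1.571, 0.001, 0.001]
force: [0.5, 1.2, -0.3]
width: 32.1
```

```bash
python3 -m inch '[0,0,0.2,0,0,0,0, 0,0,0.4,0,0,0,0, 0,0,0.6,0,0,0,0, 0,0,0.7,0,0,0,0, 0,0,0.7,0,0,0,0]'
```

```text
clock: 32.25
eef_pos: [504.6, 234.2, 150.6]
tool_rot: [-1.571, 0.0, 0.001]
force: [0.7, 0.8, -0.1]
width: 32.0
```

```bash
python3 -m inch '[0,0,0.1,0,0,0,0, 0,0,0.2,0,0,0,0, 0,0,0.2,0,0,0,0]'
```

```text
clock: 32.55
eef_pos: [504.7, 234.3, 148.7]
tool_rot: [-1.571, 0.0, 0.001]
force: [0.2, -0.6, -0.3]
width: 32.1
```

```bash
python3 -m inch '[0,0,0.1,0,0,0,0, 0,0,0.2,0,0,0,0, 0,0,0.2,0,0,0,0]'
```

```text
clock: 32.85
eef_pos: [504.9, 234.4, 147.2]
tool_rot: [-1.571, -0.001, 0.001]
force: [-0.3, 0.0, 3.0]
width: 32.1
```

```bash
python3 -m inch '[0,0,0.1,0,0,0,0, 0,0,0.2,0,0,0,0, 0,0,0.2,0,0,0,0]'
```

```text
clock: 33.15
eef_pos: [504.9, 234.4, 145.2]
tool_rot: [-1.571, -0.001, 0.001]
force: [-1.3, -0.3, 4.4]
width: 32.2
```

```bash
python3 -m inch '[0,0,0.1,0,0,0,0, 0,0,0.2,0,0,0,0, 0,0,0.3,0,0,0,0]'
```

```text
clock: 33.45
eef_pos: [504.9, 234.4, 142.3]
tool_rot: [-1.571, -0.001, 0.001]
force: [-1.3, -0.9, 6.5]
width: 32.1
```

```bash
python3 -m inch '[0,0,0.1,0,0,0,0, 0,0,0.2,0,0,0,0, 0,0,0.3,0,0,0,0]'
```

```text
clock: 33.75
eef_pos: [504.9, 234.4, 139.3]
tool_rot: [-1.571, -0.001, 0.001]
force: [-0.9, -0.9, 5.5]
width: 32.6
```

```bash
python3 -m inch '[0,0,0.1,0,0,0,0, 0,0,0.2,0,0,0,0, 0,0,0.2,0,0,0,0]'; python3 - <<'E'
from h import *
S=imaging.get_image("side")
crop(S,276,180,30,10,"pics/s15.png");p=ctrl.read_state()['eef_pos'];print(p)
E
```

```text
clock: 34.05
eef_pos: [504.9, 234.4, 137.2]
tool_rot: [-1.571, -0.001, 0.001]
force: [-0.6, -0.9, 4.7]
width: 32.4
[504.85860015 234.41051795 137.18494778]
```

View pics/s15.png

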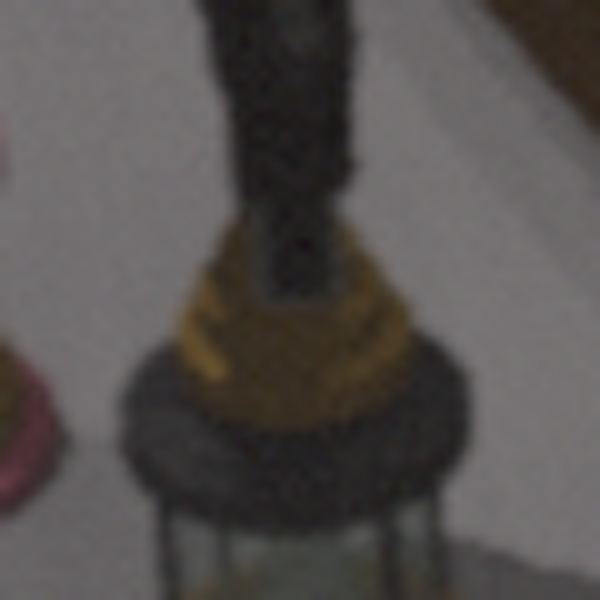

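```bash
python3 -m inch '[0,0,0.1,0,0,0,0, 0,0,0.2,0,0,0,0, 0,0,0.2,0,0,0,0]'
```

```text
clock: 34.4
eef_pos: [504.9, 234.4, 135.1]
tool_rot: [-1.571, -0.0, 0.001]
force: [-0.5, -1.0, 6.2]
width: 32.0
```

```bash
python3 -m inch '[0,0,0.1,0,0,0,0, 0,0,0.1,0,0,0,0]'
```

```text
clock: 34.6
eef_pos: [505.0, 234.5, 134.8]
tool_rot: [-1.571, -0.001, 0.001]
force: [-2.7, -1.8, 10.7]
width: 32.2
```

```bash
python3 -m inch '[0,0,0.1,0,0,0,0, 0,0,0.1,0,0,0,0]'
```

```text
clock: 34.8
eef_pos: [505.2, 234.5, 134.6]
tool_rot: [-1.571, -0.002, 0.001]
force: [-2.4, -2.9, 17.6]
width: 32.5
```

```bash
python3 -m inch '[0.2,0,-0.1,0,0,0,0, 0.5,0,-0.1,0,0,0,0, 0.6,0,-0.1,0,0,0,0, 0.6,0,-0.1,0,0,0,0, 0.6,0,-0.6,0,0,0,0, 0.6,0,-2,0,0,0,0, 0.6,0,-4,0,0,0,0, 0.6,0,-6.5,0,0,0,0, 0.6,0,-8.5,0,0,0,0, 0.6,0,-9.5,0,0,0,0,0.6,0,-9.5,0,0,0,0]'
python3 - <<'E'
from h import *
S=imaging.get_image("side")
crop(S,276,180,30,10,"pics/s16.png");p=ctrl.read_state()['eef_pos'];print(p)
E
```

```text
clock: 35.9
eef_pos: [505.5, 234.9, 229.6]
tool_rot: [-1.569, -0.003, 0.0]
force: [-0.3, -0.2, -0.1]
width: 51.1
[504.92699446 234.29238499 228.35451807]
```

View pics/s16.png

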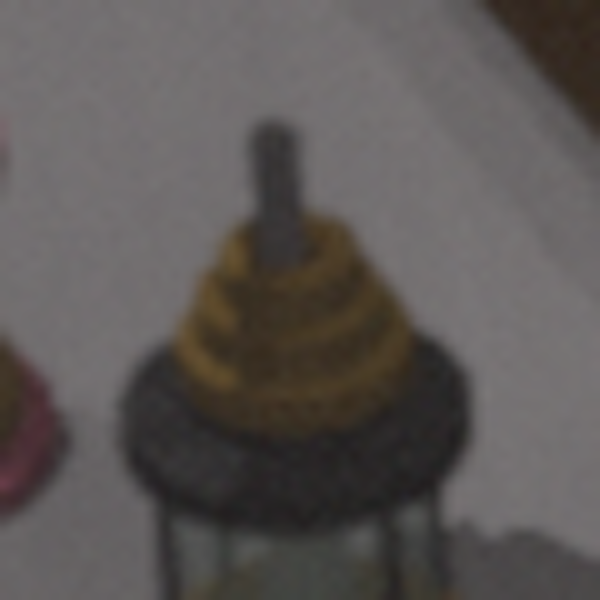

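```bash
python3 - <<'E'
from h import *
S=imaging.get_image("side");T=imaging.get_image("top")
c=np.array([505,234.]);k=lambda v:(v-150+.45)*10
u,v=proj(S,[505,234,175]);print("tip centre crop row",k(v))
th=np.linspace(0,6.28,200)
def ell(r,z):
    P=np.array([proj(S,[c[0]+r*np.cos(t),c[1]+r*np.sin(t),z]) for t in th]);return k(P[:,1].min()),k(P[:,1].max()),(P[:,0].min()-246+.45)*10,(P[:,0].max()-246+.45)*10
print("tip",ell(4.5,175))
for e in(0,3): print(e,"small top",ell(18,141+e),"hole",ell(7.7,141+e),"large bottom",ell(30,105+e))
crop(T,215,268,35,8,"pics/t16.png");cv2.imwrite("pics/full.png",np.hstack([cv2.resize(x["img"][:,:,::-1],(400,300)) for x in(S,T)]))
E
```

```text
tip centre crop row 125.03263933679773
tip (np.float64(115.22257029192826), np.float64(134.88984190407575), np.float64(255.22347340336592), np.float64(292.53752170313885))
0 small top (np.float64(204.60161005769078), np.float64(284.4178898972545), np.float64(208.75290046676537), np.float64(355.8590544440433)) hole (np.float64(227.1284916741801), np.float64(261.2695542442391), np.float64(250.87516537066404), np.float64(313.8009128482885)) large bottom (np.float64(300.16269403123954), np.float64(435.049122037908), np.float64(170.18917207790832), np.float64(411.6889821253774))
3 small top (np.float64(194.27951196358873), np.float64(273.9991488195046), np.float64(207.92193934124566), np.float64(355.2161194628492)) hole (np.float64(216.77873606917484), np.float64(250.87845361966924), np.float64(250.09812588154614), np.float64(313.10429907837556)) large bottom (np.float64(290.17503792238256), np.float64(424.9148535683587), np.float64(169.3219755739069), np.float64(411.12553808999235))
```

View pics/full.png

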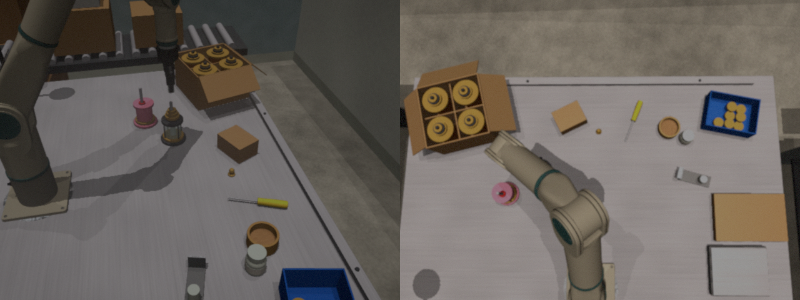

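```bash
python3 -m inch '[0.6,0,0,0,0,0,0, 0.6,0,0,0,0,0,0]'; python3 -c "
from cell import finish_job
print(finish_job())"
```

```text
clock: 36.25
eef_pos: [504.3, 234.0, 227.0]
tool_rot: [-1.571, 0.002, 0.001]
force: [0.3, -0.1, -0.1]
width: 51.2
the job is handed in; nothing more can be done
None
```

I threaded the large, middle and small rings onto the rod of the black and brass lantern, in that order. I then pressed the stack and the red sleeve down to the hard stop, let go, and handed the job in at about 36 s; no verdict came back.

- **Threading:** I found the rod in the images. All three rings passed over its tip at the first try with about 1–2 N of sensed force, and none of them jammed.
- **Pressing:** The sleeve slid at about 5–6 N on the sensor, a little under the 8 N expected. It stopped after about 13 mm, and the highest force I read was 17.6 N, against the limit of 35 N. I only saw the force at the end of each move.
- **Final height:** In the last side picture the edges fit a fully seated stack. The large ring's lower edge is at crop row 436 (435 predicted, 425 if it were 3 mm high), and the small ring's upper edge is at about 207 (205 predicted).
- **Disagreements:**
    - The gripper read about 3–4 mm narrower than each ring's stated diameter.
    - The two cameras differed by about 1 mm on the rings and 2 mm or more on the rod. I corrected for this by lining up each held ring with the rod in the side view.
- **Not checked:** The arm hid the lantern from the top camera, so the rings' final sideways position and tilt were seen from the side only. The bystanders look unmoved in the last pictures, but I did not measure them.

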